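Lock back the finisher's belt tensioner for a band change

ROBOT

A 6-joint arm with a two-finger parallel gripper is mounted at the origin on the work surface. World frame = base frame: x ahead of the robot, y to its left, z up, the work surface at z = 0. Lengths are in m, angles in rad, forces in N, time in s.
With the tool pointing down it reaches from about 0.225 to 0.875 m from the base axis. Payload 3.4 kg.
Tool frame: the origin (TCP) lies at the very end of the fingers, on their centre line; the grasp point (between the pads) lies behind it (manip.tcp_to_grasp is the z of the grasp point in the tool frame, in m); z points along the fingers, y is the direction in which the jaws open and shut (so a half turn about z gives the same grasp; the last joint's range is limited). The gripper opens to 85 mm and grips with 20 to 120 N. Pads are 22 mm wide; open, the fingers measure 114 mm over their backs; the gripper's body (76 mm by 85 mm) begins 54 mm behind the grasp point. The pads swing forward as they close: fully open they stand 13 mm farther back than shut.
Start: joints at [-1.331, 0.276, 1.505, -0, 1.361, -0.121], TCP at [0.203, -0.538, 0.231] pointing down, gripper open.
Joint ranges: [-2.89, 2.89], [-0.75, 2.08], [0.22, 2.7], [-1.18, 4.32], [0.11, 2.71], [-2.7, 2.7]. Speed limits (rad/s): [2.57, 2.57, 3.14, 3.14, 3.14, 3.14].

INTERFACE

Orientations are given as a unit quaternion [w, x, y, z].
In Python, from rig import manip, eyes gives the robot as it stands.
- The arm moves only by the tool servo_tool, never from a script. Its argument "increments" is a list of rows, each an object with "slide": the shift along the tool's x, y, z in m, a list of three; "spin": the turn about the tool's z in degrees. A call has 1 to 8 rows; each row shifts and turns the commanded pose from where the row before left it, along the tool's axes as they then stand; what a row does not reach is not made up. A row lasts 1/10 s, in which the tool goes at most 50 mm and 8.59 degrees, less where a joint would pass 70% of its speed; a pose out of reach is approached as far as the arm can. A call is refused whole if a number of a shift passes 0.05 or a number of a turn 8.59, either way. A call with a gripper value outside its range is refused whole. "hand" is the opening, from 0 (shut) to 1 (fully open), set as the call begins (left out, the last holds). The fingers move at their own pace and stop on an object; "newtons" is the grip in N (left out, the last holds). Time passes only in rows, so rows that do not move let the fingers close. It gives the time, the measured TCP pose, the force and the opening at its end, in the units of the state.
- manip.get_state(): the state, without advancing time (a new reading comes with each control period).
- eyes.get_image(name): name is "scene" or "top" or "wrist"; returns the picture (480x640x3 uint8, blue, green, red); there is no depth.
- eyes.calibration(name): a dict with "fx", "fy", "cx", "cy" (pixels), "k1" (the pictures are not rectified: a ray, as slopes to the right and down, at radius r is drawn at 1 + k1 r^2 times it, then the intrinsics apply), "rvec" (rotation vector, rad) and "tvec" (3), from world to camera coordinates, as OpenCV has them; the wrist camera has in their place "hand_eye" (4x4, takes a point from camera to tool coordinates, whose origin is the TCP and whose axes are the flange's). Camera axes: x right, y down, z forward; pixel columns grow to the right and rows downward; lengths in m; the calibration is good to about 2 mm. A picture is of the moment at which its call begins: read the wrist's pose just before it. calibration takes no time and is no camera call.
- manip.sign_off(): hands the job in, once; it reports no verdict.
The state is a dict: "clock": time; "qpos": joint angles; "qd": joint speeds; "effort": joint torques, N m; "position": TCP position; "ee_rot": TCP orientation; "contact_force": force on the tool from outside, world axes, zero at the start; "moment": the same for the moment, N m; "width": finger opening in m.
Only numpy, scipy, OpenCV 4.12 (cv2) and the standard library are available. Lean on these libraries where they do the work, as an engineer would, in place of code of your own. Each camera call takes 0.05 s, during which the arm holds its last target.

TASK

Make the sole finisher's belt tensioner safe for a band change: first switch the isolator lever fully over, away from the robot, then slide the little guard all the way along its rails to uncover the keeper slot. Then swing the sprung tensioner arm back against its spring past the slot and pin it there by standing the longer of the two pins from the wooden rack upright and fully down in the slot, so that the arm rests against it. Leave the short pin in the rack.

Things in the scene. Friction and masses are not known exactly. Their poses are not given: they have to be found in the camera images.
- tensioner: tensioner unit: a heavy grey cast plate fixed to the bench, 260 (x) x 320 (y) x 45 high; origin at the centre of its underside, x away from the robot at yaw 0. On it: the sprung arm, its pivot boss at (30, -115) mm, 43 above the plate's top; a fixed steel pulley of radius 30, 36 high, at (-75, -110); the guard and the keeper slot.
- swing (a joint): angle of the sprung arm about its upright pivot, rad. 0 = rest stop: it points along the tensioner's +y turned 22 degrees towards -x; it grows as the arm swings towards +x, up to 1.0. The spring always pulls it back to 0: 0.25 N m at 0, 0.6 N m at 0.7. Held by the pin standing in the slot on its -x side, it stays at about 0.7; nothing else holds it.
- swing_push (a point): point on the arm's -x side (towards the robot), 110 mm from the pivot, half-way up the bar: where to push. The arm is a flat steel bar 22 wide, 180 long, 7 to 21 mm above the plate's top; on its end a rubber roller of radius 18, up to 37 mm above the plate's top. The upright pin, tip 2 to 5 mm above the plate's top, can push here and then be lowered into the slot.
- slot (a point): centre of the mouth of the keeper slot, in the plate's top at (45, -4, 45) mm in the tensioner's frame, axes as the tensioner's. The slot is 21 (x) x 28 (y), 30 deep with a flat bottom, its rim chamfered 2. At the start the guard covers it.
- guard (a joint): travel of the guard along the tensioner's +y, m: 0 = covering the slot, 0.08 = end stop, fully open. It needs about 2 N to move and stays where it is left.
- guard_tab (a point): top middle of the guard's upright tab. The guard is an aluminium plate 60 (x) x 50 (y), 1 to 4 mm above the tensioner plate's top; the tab on it is 40 wide (x), 6 thick (y), its top 41 mm above the plate's top, at the guard's +y edge. Push the tab's -y face towards +y.
- switch_box: isolator: a grey box 120 (x) x 100 (y) x 50 high fixed to the bench, with a lever on a 25 mm high block in the middle of its top; origin at the centre of its underside, x the direction in which the lever is to be pushed.
- lever (a joint): isolator lever's angle, rad: near 0 = on, leaning 0.5 rad towards the box's -x (towards the robot); 1.0 = off, leaning 0.5 rad towards its +x. It stays where it is left and needs about 1 N at the knob.
- lever_tip (a point): centre of the round black knob, radius 13, at the lever's end; the lever is a 10 mm rod 80 long whose pivot is 72 mm above the bench over the box's centre.
- pin_head (a point): centre of the long pin's square head: grasp it here. Steel pin, 94 long: round shank 18 in diameter, 58 long, its last 4 tapered, below a dark head 28 x 28 x 36 high. It stands upright in one of the rack's two holes, tip 8 mm and this point 84 mm above the bench; about 260 g. x and y square to the head's faces.
- pin_tip (a point): centre of the long pin's lower end, 76 mm below its head's centre.
- spare_head (a point): centre of the head of the short pin, 56 long, with a head 28 x 28 x 20 high, in the rack's other hole; 54 mm above the bench. Not wanted: leave it in the rack.
- rack: wooden pin rack fixed to the bench, 160 (x) x 70 (y) x 40 high, origin at the centre of its underside; holes of diameter 22, 32 deep, at x -45 and x +45. Either hole may hold the long pin.
Mind the look-alikes: they are no part of the job. Leave any purple look-alike of the part that bears pin_head alone.

How it is judged:
On the way, in this order (a step that is already met when the one before it is completed fails the run):
1. the isolator lever is switched fully over (value of joint lever above 0.85 rad), for 0.2 s.
2. the guard is slid open (value of joint guard above 0.065 m), for 0.2 s.
3. the tensioner arm is swung back against its spring (value of joint swing above 0.55 rad), for 0.2 s.
At the end, for the whole second after the job is handed in: Lever over (more than 0.85 of its 1.0 rad), guard open (more than 65 of its 80 mm), long pin at rest and upright (within 14 degrees) in the slot, its tip at least 22 mm below the slot's mouth, and the arm held at 0.55 to 0.85 rad, pressing on the pin; the short pin still where it was, to 15 mm (value of joint lever above 0.85 rad and value of joint guard above 0.065 m and value of joint swing between 0.55 and 0.85 rad and z of pin_tip in the frame of slot below -0.022 m and horizontal distance between pin_tip and slot below 0.012 m and angle between pin_tip's own z axis and vertical below 0.25 rad and contact force between pin and swing above 1 N and linear speed of pin below 0.02 m/s and distance of spare_head from where it was at the start of the episode below 0.015 m); the robot touches nothing.
It fails at once if the short pin is pulled out of the rack (distance of spare_head from where it was at the start of the episode above 0.03 m).
It also fails if it takes over 64 s, if anything falls off the work surface, if the arm or the gripper's body presses on something with over 40 N, if the wrist force passes 120 N, or if a joint passes its speed limit or range.

## Working session

There is one attempt and no reset: what is moved stays moved. The work goes in short steps, Python scripts to look and compute and a tool call to move; the robot and the scene stay as the last step left them, time stands still between calls to the robot, and variables do not carry over. Pictures are saved under pics/ and viewed, and the job is handed in when it is done.

Besides the shell and the picture viewer there is one more tool, called after "Emit:" as name(argument=value, ...) on one line, values as JSON. servo_tool: Moves the arm, as the interface text tells. Its arguments: {"type":"object","properties":{"increments":{"type":"array","items":{"type":"object","properties":{"slide":{"type":"array","items":{"type":"number"}},"spin":{"type":"number"}}}},"hand":{"type":"number"},"newtons":{"type":"number"}},"required":["increments"]}

```bash
mkdir -p pics; ls; python3 - <<'E'
from rig import manip, eyes
import cv2
s=manip.get_state();print(s, manip.tcp_to_grasp)
for n in("scene","top","wrist"):
    cv2.imwrite(f"pics/{n}0.png",eyes.get_image(n)); print(n,eyes.calibration(n))
E
```

```text
pics
{'clock': 0.0, 'qpos': array([-1.33100070e+00,  2.76616109e-01,  1.50613358e+00, -1.20121840e-05,
        1.36069624e+00, -1.20999953e-01]), 'qd': array([ 0.00059531,  0.00080237, -0.00049563, -0.00156392,  0.00073819,
        0.00010133]), 'effort': array([-1.94870256e-03, -4.16775692e+01, -2.45807683e+01, -3.41001714e-04,
        1.11053512e-02,  8.62497615e-06]), 'position': array([ 0.20285082, -0.53746792,  0.23042749]), 'ee_rot': array([-9.24656833e-04,  9.83771750e-01,  1.79422085e-01, -6.08705300e-05]), 'contact_force': array([-0.46122104, -1.25551347, -0.22579784]), 'moment': array([0.03760135, 0.00333964, 0.00219908]), 'width': 0.08579396269344178} -0.0187
scene {'fx': 499.81178054148666, 'fy': 499.81178054148666, 'cx': 316.9790636696361, 'cy': 233.61732110722048, 'k1': -0.12136486539767238, 'rvec': array([ 1.96053124,  1.58612733, -0.58359465]), 'tvec': array([-0.08165547, -0.35427862,  1.43500213])}
top {'fx': 516.5255364558373, 'fy': 516.5255364558373, 'cx': 322.2786949693003, 'cy': 224.40201134652926, 'k1': -0.012281756283758005, 'rvec': array([ 2.14214664, -2.17484906,  0.08683522]), 'tvec': array([-0.02565931,  0.53618375,  1.07873546])}
wrist {'fx': 342.32548175242994, 'fy': 342.32548175242994, 'cx': 324.5690843664544, 'cy': 237.13567078530355, 'k1': -0.028318377619492394, 'hand_eye': array([[-1.89403676e-04, -9.55725213e-01, -2.94260568e-01,
         7.55369592e-02],
       [ 9.99999966e-01, -1.28688626e-04, -2.25693527e-04,
         2.48198863e-04],
       [ 1.77833006e-04, -2.94260601e-01,  9.55725205e-01,
        -1.43812892e-01],
       [ 0.00000000e+00,  0.00000000e+00,  0.00000000e+00,
         1.00000000e+00]])}
```

View pics/scene0.png

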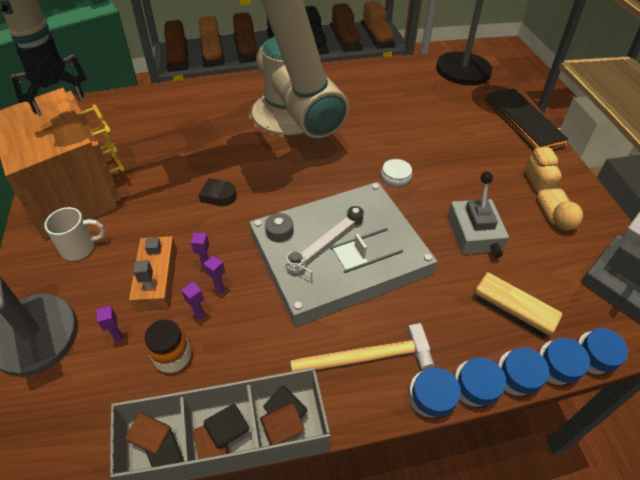

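View pics/top0.png

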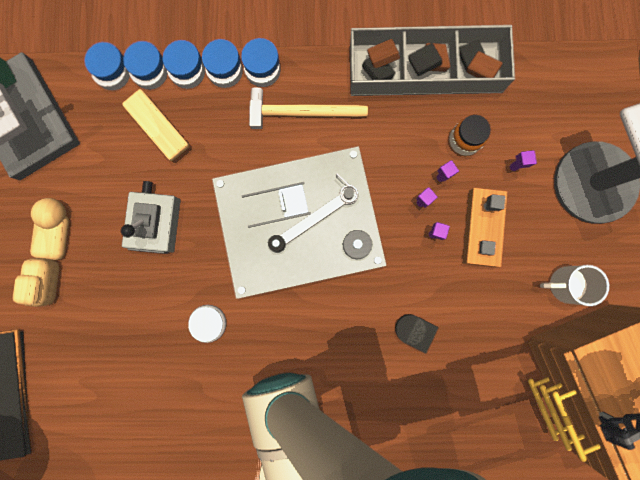

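View pics/wrist0.png

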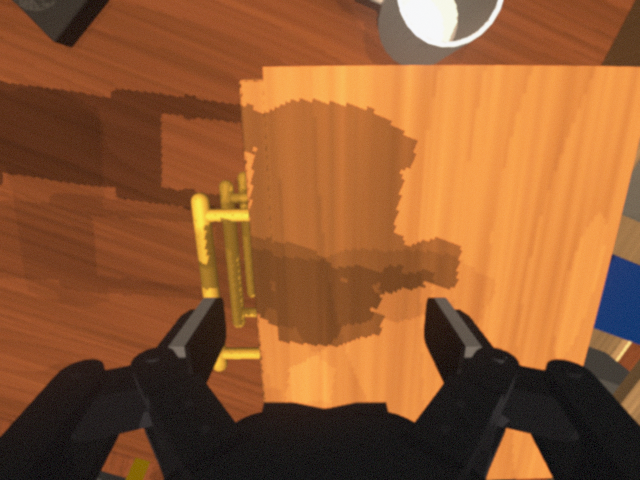

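```bash
cat > h.py <<'E'
import numpy as np, cv2
from scipy.spatial.transform import Rotation as R
from rig import manip, eyes
def cam(n, st=None):
    c=eyes.calibration(n)
    if n=="wrist":
        q=st["ee_rot"]; T=np.eye(4); T[:3,:3]=R.from_quat([q[1],q[2],q[3],q[0]]).as_matrix(); T[:3,3]=st["position"]
        M=np.linalg.inv(T@c["hand_eye"]); return c,M[:3,:3],M[:3,3]
    return c,cv2.Rodrigues(c["rvec"])[0],c["tvec"]
def ray(C,uv):
    c,Rm,t=C; K=np.array([[c["fx"],0,c["cx"]],[0,c["fy"],c["cy"]],[0,0,1.]])
    p=cv2.undistortPoints(np.array([[uv]],float),K,np.array([c["k1"],0,0,0.]))[0,0]
    return -Rm.T@t, Rm.T@np.array([p[0],p[1],1])
def onz(C,uv,z):
    o,d=ray(C,uv); return o+d*(z-o[2])/d[2]
def tri(CA,ua,CB,ub):
    o1,d1=ray(CA,ua);o2,d2=ray(CB,ub)
    s=np.linalg.lstsq(np.c_[d1,-d2],o2-o1,rcond=None)[0]
    a=o1+d1*s[0];b=o2+d2*s[1]; return (a+b)/2,np.linalg.norm(a-b)
def proj(C,P):
    c,Rm,t=C;K=np.array([[c["fx"],0,c["cx"]],[0,c["fy"],c["cy"]],[0,0,1.]])
    return cv2.projectPoints(np.atleast_2d(np.array(P,float)),cv2.Rodrigues(Rm)[0],t,K,np.array([c["k1"],0,0,0.]))[0][:,0]
def crop(img,x0,y0,x1,y1,f,name):
    cv2.imwrite(name,cv2.resize(img[y0:y1,x0:x1],None,fx=f,fy=f,interpolation=cv2.INTER_CUBIC))
E
python3 - <<'E'
from h import *
t=cv2.imread('pics/top0.png');s=cv2.imread('pics/scene0.png')
a=cv2.resize(t[140:310,205:395],None,fx=4,fy=4)[:600];
crop(t,200,140,400,290,4,'pics/t_tens.png')
crop(t,400,140,560,260+20,4,'pics/t_rack.png')
crop(t,100,170,200,260,6,'pics/t_sw.png')
crop(s,90,220,250,340,5,'pics/s_rack.png')
crop(s,240,170,440,320,4,'pics/s_tens.png')
crop(s,430,160,530,270,5,'pics/s_sw.png')
E
```

```text
(no output)
```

View pics/t_tens.png

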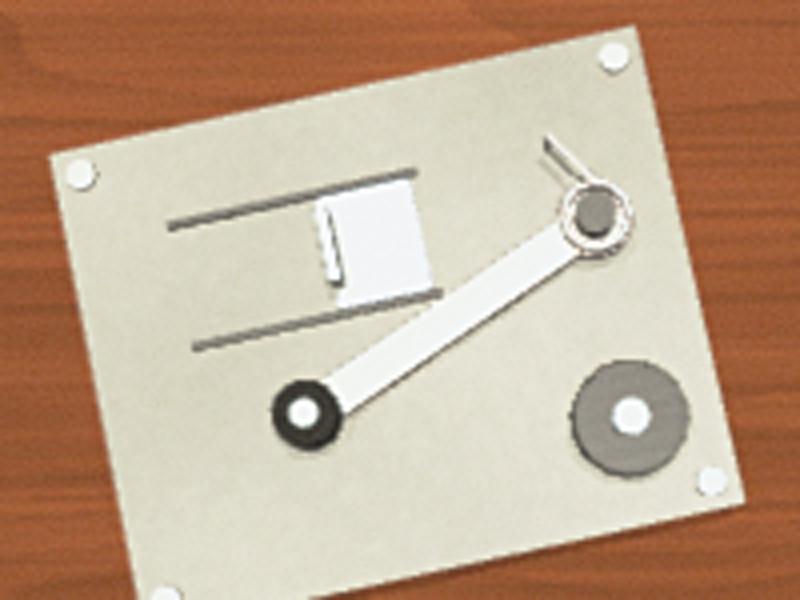

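View pics/t_rack.png

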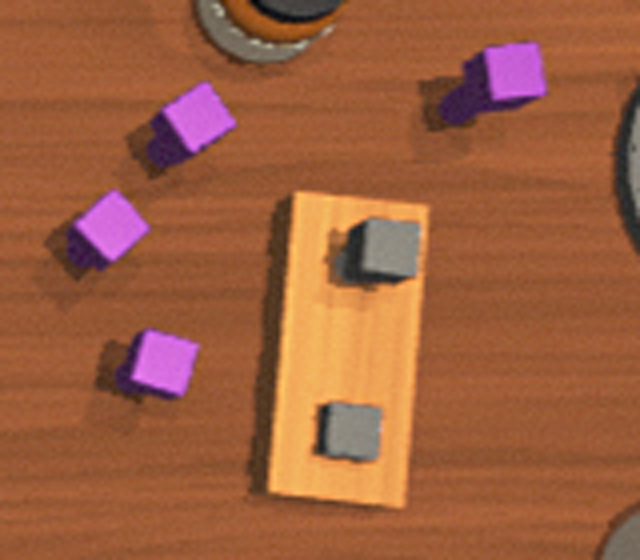

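View pics/t_sw.png

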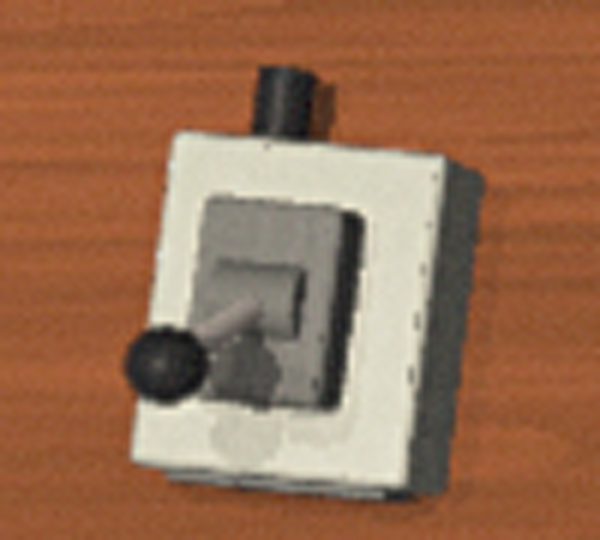

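View pics/s_rack.png

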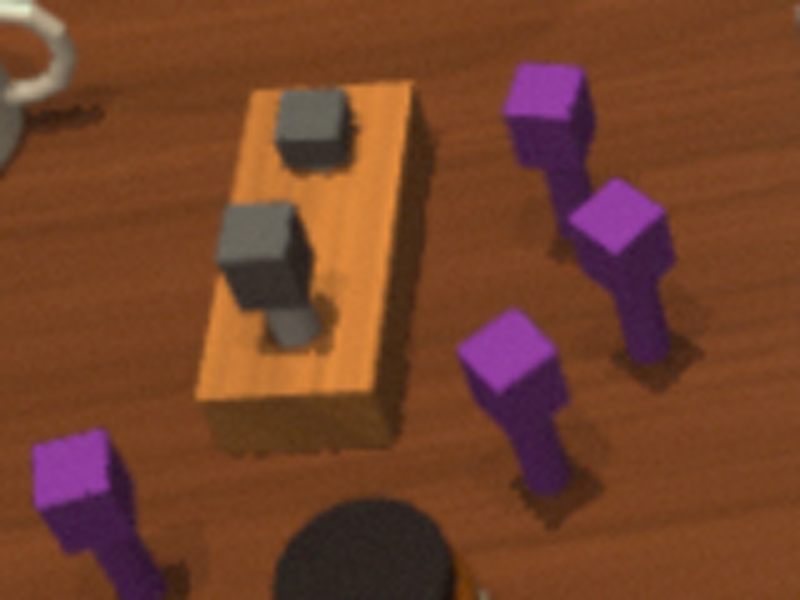

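View pics/s_sw.png

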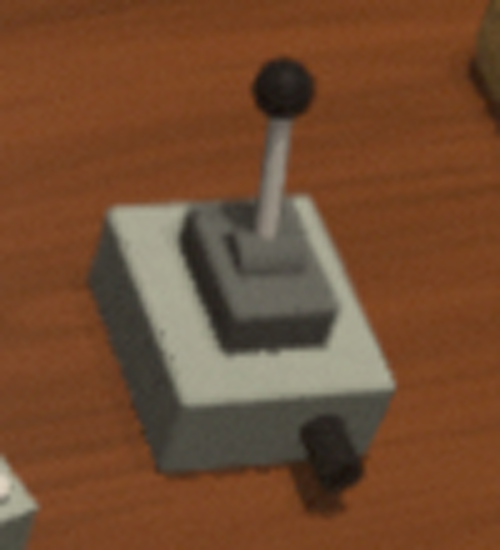

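View pics/s_tens.png

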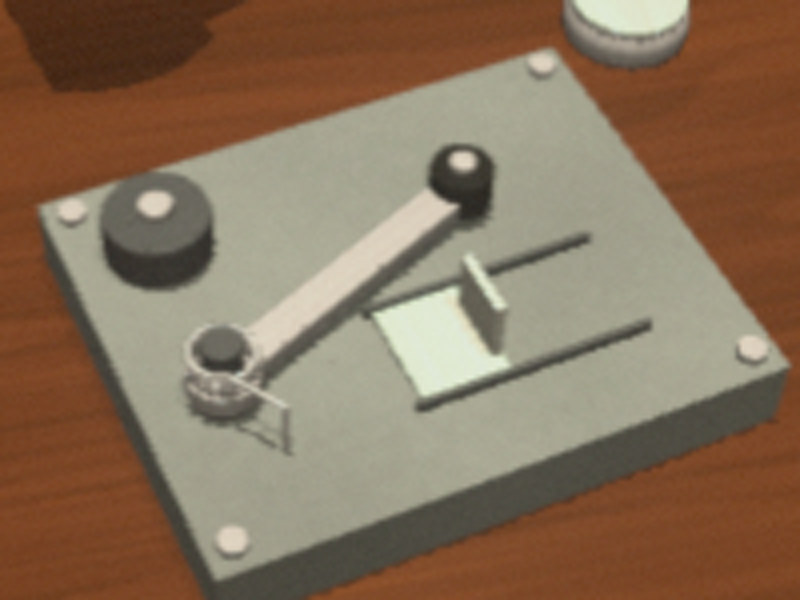

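```bash
python3 - <<'E'
from h import *
np.set_printoptions(precision=4,suppress=True)
T=cam("top");S=cam("scene")
def f(n,L,z,C=T):
    P=np.array([onz(C,p,z) for p in L]); print(n,'ctr',P.mean(0),'sides',np.linalg.norm(np.diff(np.r_[P,P[:1]],axis=0),axis=1)); 
    # first edge goes +y -> -y side at +x end: corners order (+x,+y),(+x,-y),(-x,-y),(-x,+y)
    x=(P[0]+P[1]-P[2]-P[3])[:2]; y=(P[0]+P[3]-P[1]-P[2])[:2]
    print('  yaw x',np.degrees(np.arctan2(x[1],x[0])),'yaw y',np.degrees(np.arctan2(-y[0],y[1])))
    return P
f('tens',[(213,178.75),(358.75,146.75),(386.25,265.5),(237,297.5)],.045)
q=lambda x,y:(240+x/4,170+y/4)
f('tensS',[q(788,368),q(213,580),q(40,207),q(555,48)],.045,S)
f('box',[(129.2,191.7),(174.7,195.8),(168,252),(122.2,247)],.05)
q5=lambda x,y:(430+x/5,160+y/5)
f('boxS',[q5(393,387),q5(180,403),q5(108,207),q5(308,198)],.05,S)
f('rack',[(473.75,188),(507.25,191.5),(501.25,266.75),(467,263)],.04)
r5=lambda x,y:(90+x/5,220+y/5)
f('rackS',[r5(372,390),r5(198,398),r5(250,92),r5(412,82)],.04,S)
print('knob',tri(T,(127.7,230.7),S,q5(283,88)))
print('pin top',onz(T,(497.25,202.25),.102), tri(T,(497.25,202.25),S,r5(262,233)))
f('pinT',[(490.5,194.5),(504.5,195.5),(504,210),(490,208.75)],.102)
f('pinS',[r5(308,258),r5(232,262),r5(220,207),r5(293,203)],.102,S)
print('tab',onz(T,(200+328/4,140+245/4),.086))
print('roller/pivot',onz(T,(200+302/4,140+412/4),.083),onz(T,(200+597/4,140+212/4),.09))
E
```

```text
tens ctr [0.5411 0.0158 0.045 ] sides [0.3188 0.259  0.3182 0.2575]
  yaw x 11.62676663388568 yaw y 11.373336958883407
tensS ctr [0.5433 0.0176 0.045 ] sides [0.3182 0.2573 0.3194 0.2585]
  yaw x 11.03022224573952 yaw y 11.390081499852515
box ctr [0.5456 0.3335 0.05  ] sides [0.0986 0.1198 0.0984 0.1184]
  yaw x -5.88197935487143 yaw y -6.582261809037553
boxS ctr [0.5492 0.3334 0.05  ] sides [0.0969 0.1172 0.0959 0.115 ]
  yaw x -6.835349697713588 yaw y -7.301142095068494
rack ctr [ 0.5232 -0.381   0.04  ] sides [0.0708 0.1597 0.0714 0.1597]
  yaw x -7.444208095486997 yaw y -7.111329207987312
rackS ctr [ 0.5258 -0.3786  0.04  ] sides [0.0693 0.1582 0.0708 0.1592]
  yaw x -6.980429678036493 yaw y -7.659250293791007
knob (array([0.5175, 0.3391, 0.1452]), np.float64(9.532863706606514e-05))
pin top [ 0.5667 -0.3845  0.102 ] (array([ 0.5676, -0.3846,  0.0959]), np.float64(0.003337023567857955))
pinT ctr [ 0.5668 -0.3845  0.102 ] sides [0.0278 0.0292 0.0277 0.0287]
  yaw x -4.747741302937677 yaw y -5.640479430352723
pinS ctr [ 0.5728 -0.3809  0.102 ] sides [0.0292 0.0283 0.0285 0.0286]
  yaw x 11.057499644051562 yaw y -7.70541582980142
tab [0.5785 0.0465 0.086 ]
roller/pivot [0.4936 0.0605 0.083 ] [ 0.5924 -0.0907  0.09  ]
```

Emit:
servo_tool(increments=[{"slide":[0,0,-0.005],"spin":-7.9},{"slide":[0,0,-0.005],"spin":-7.9},{"slide":[0,0,-0.005],"spin":-7.9},{"slide":[0,0,-0.005],"spin":-7.9},{"slide":[0,0,0],"spin":-7.9},{"slide":[0,0,0],"spin":-7.9},{"slide":[0,0,0],"spin":-7.9},{"slide":[0,0,0],"spin":-7.9}], hand=0)

```text
clock: 0.95
position: [0.203, -0.5378, 0.251]
ee_rot: [-0.0, 0.742, 0.67, 0.0]
contact_force: [-0.1, 0.0, -0.8]
width: 0.0001
```

```bash
cat >> h.py <<'E'
def go(*targets, st=None):
    st=st or manip.get_state(); q=st["ee_rot"]; M=R.from_quat([q[1],q[2],q[3],q[0]]).as_matrix()
    print('t',round(st["clock"],2),'pos',st["position"].round(4),'yaw x',np.degrees(np.arctan2(M[1,0],M[0,0])).round(2),'tilt',np.degrees(np.arccos(-M[2,2])).round(2),'F',st["contact_force"].round(1),'w',round(st["width"],4))
    p=st["position"]
    for t in targets:
        t=np.array(t); print('  slide total',(M.T@(t-p)).round(4)); p=t
E
python3 - <<'E'
from h import *
c,s=np.cos(np.radians(-6.5)),np.sin(np.radians(-6.5))
k=np.array([.5175,.339])
a=k-np.array([c,s])*.055
print(a)
go([.33,-.2,.25],[*a,.25],[*a,.125])
E
```

```text
[0.46285355 0.34522618]
t 0.95 pos [ 0.203  -0.5378  0.251 ] yaw x 84.2 tilt 0.04 F [-0.1  0.  -0.8] w 0.0001
  slide total [0.3489 0.0923 0.0012]
  slide total [5.559e-01 7.710e-02 4.000e-04]
  slide total [-1.00e-04  0.00e+00  1.25e-01]
```

Emit:
servo_tool(increments=[{"slide":[0.044,0.0115,0]},{"slide":[0.044,0.0115,0]},{"slide":[0.044,0.0115,0]},{"slide":[0.044,0.0115,0]},{"slide":[0.044,0.0115,0]},{"slide":[0.044,0.0115,0]},{"slide":[0.044,0.0115,0]},{"slide":[0.044,0.0115,0]}])

```text
$.increments[0]: bad value
```

Emit:
servo_tool(increments=[{"slide":[0.045,0.006,0]},{"slide":[0.045,0.006,0]},{"slide":[0.045,0.006,0]},{"slide":[0.045,0.006,0]},{"slide":[0.045,0.006,0]},{"slide":[0.045,0.006,0]},{"slide":[0.045,0.006,0]},{"slide":[0.045,0.006,0]}])

```text
$.increments[0]: bad value
```

```bash
python3 - <<'E'
from h import *
go([.4629,.3452,.25],[.4629,.3452,.125])
E
```

```text
t 0.95 pos [ 0.203  -0.5378  0.251 ] yaw x 84.2 tilt 0.04 F [-0.1  0.  -0.8] w 0.0001
  slide total [0.9047 0.1694 0.0015]
  slide total [-1.00e-04  0.00e+00  1.25e-01]
```

Emit:
servo_tool(increments=[{"slide":[0.044,0.0115,0],"spin":0},{"slide":[0.044,0.0115,0],"spin":0},{"slide":[0.044,0.0115,0],"spin":0},{"slide":[0.044,0.0115,0],"spin":0},{"slide":[0.044,0.0115,0],"spin":0},{"slide":[0.044,0.0115,0],"spin":0},{"slide":[0.044,0.0115,0],"spin":0},{"slide":[0.044,0.0115,0],"spin":0}])

```text
clock: 1.75
position: [0.3322, -0.196, 0.2513]
ee_rot: [0.0, 0.744, 0.668, 0.0]
contact_force: [0.7, -1.0, -0.5]
width: -0.0003
```

Emit:
servo_tool(increments=[{"slide":[0.045,0.006,0],"spin":0},{"slide":[0.045,0.006,0],"spin":0},{"slide":[0.045,0.006,0],"spin":0},{"slide":[0.045,0.006,0],"spin":0},{"slide":[0.045,0.006,0],"spin":0},{"slide":[0.045,0.006,0],"spin":0},{"slide":[0.045,0.006,0],"spin":0},{"slide":[0.045,0.006,0],"spin":0}])

```text
clock: 2.55
position: [0.4181, 0.1569, 0.2512]
ee_rot: [0.0, 0.744, 0.669, -0.0]
contact_force: [1.2, 0.1, 0.1]
width: -0.0004
```

```bash
python3 - <<'E'
from h import *
go([.4629,.3452,.25],[.4629,.3452,.125])
E
```

```text
t 2.55 pos [0.4181 0.1569 0.2512] yaw x 83.91 tilt 0.03 F [1.2 0.1 0.1] w -0.0004
  slide total [0.192  0.0246 0.0012]
  slide total [ 0.    -0.     0.125]
```

Emit:
servo_tool(increments=[{"slide":[0.045,0.006,0],"spin":0},{"slide":[0.045,0.006,0],"spin":0},{"slide":[0.045,0.006,0],"spin":0},{"slide":[0.045,0.006,0],"spin":0},{"slide":[0.012,0.0,0.04],"spin":0},{"slide":[0,0.0,0.04],"spin":0},{"slide":[0,0,0.045],"spin":0},{"slide":[0,0,0],"spin":0}])

```text
clock: 3.35
position: [0.4578, 0.3408, 0.1201]
ee_rot: [-0.001, 0.744, 0.668, -0.007]
contact_force: [-1.8, -0.3, -0.2]
width: 0.0002
```

```bash
python3 - <<'E'
from h import *
go([.5175-.0275,.342,.125],[.5175+.055,.332,.125])
crop(eyes.get_image("top"),80,150,240,270,5,'pics/l1.png')
E
```

```text
t 3.35 pos [0.4578 0.3408 0.1201] yaw x 83.9 tilt 0.84 F [-1.8 -0.3 -0.2] w 0.0002
  slide total [ 0.0045  0.0318 -0.0053]
  slide total [-0.0012  0.0831 -0.001 ]
```

View pics/l1.png

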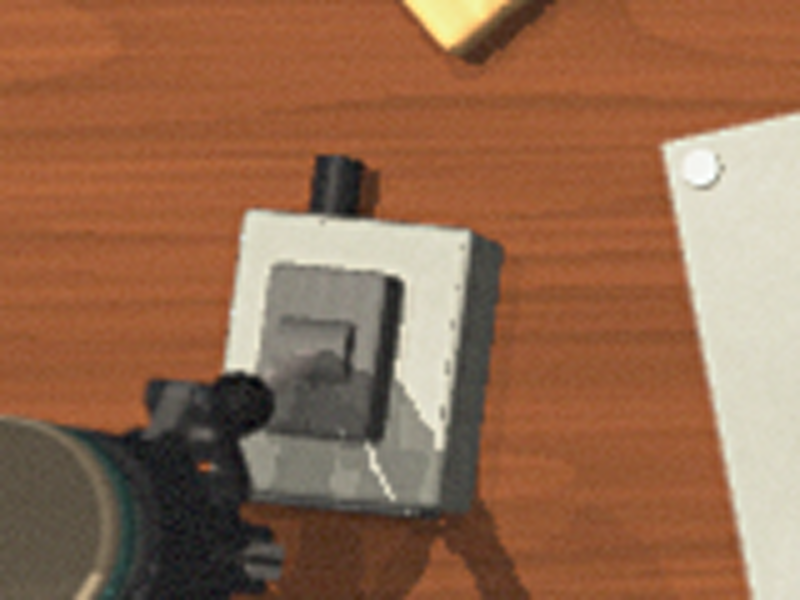

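Emit:
servo_tool(increments=[{"slide":[0,0.015,0],"spin":0},{"slide":[0,0.015,0],"spin":0},{"slide":[0,0.015,0],"spin":0},{"slide":[0,0.015,0],"spin":0},{"slide":[0,0.015,0],"spin":0},{"slide":[0,0.013,0],"spin":0},{"slide":[0,0,0],"spin":0}])

```text
clock: 4.1
position: [0.5526, 0.3334, 0.1259]
ee_rot: [0.001, 0.744, 0.668, 0.001]
contact_force: [-0.5, 0.4, -0.3]
width: 0.0002
```

```bash
python3 - <<'E'
from h import *
go([.557,.33,.12])
crop(eyes.get_image("scene"),430,140,550,260,5,'pics/l2.png')
E
```

```text
t 4.1 pos [0.5526 0.3334 0.1259] yaw x 83.79 tilt 0.09 F [-0.5  0.4 -0.3] w 0.0002
  slide total [-0.0029  0.0047  0.0059]
```

View pics/l2.png

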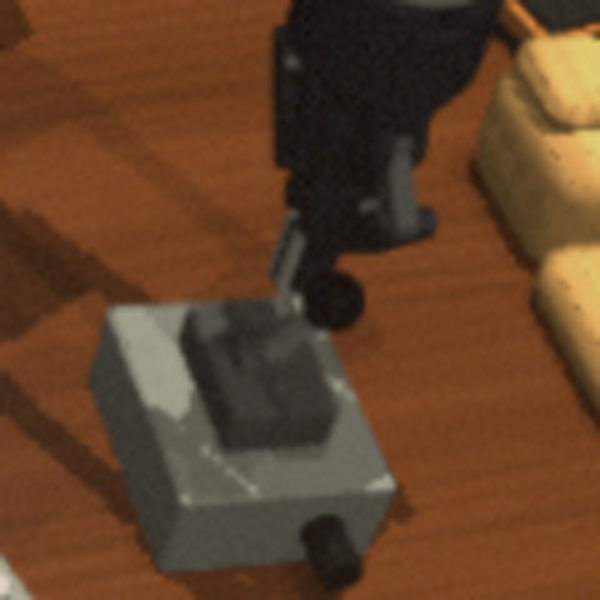

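```bash
python3 - <<'E'
from h import *
S=cam("scene")
print(onz(S,(496.6,200),.142)); a=[np.cos(np.radians(-6.5)),np.sin(np.radians(-6.5))]
for th in (0,.5,.7,.85,1.0):
    l=th-.5; P=[.547+a[0]*.08*np.sin(l),.3335+a[1]*.08*np.sin(l),.072+.08*np.cos(l)]; print(th,P,proj(S,[P]))
E
```

```text
[0.58100332 0.33280696 0.142     ]
0 [np.float64(0.508892502236022), np.float64(0.33784180093859245), np.float64(0.14220660495122983)] [[484.01973629 176.01710905]]
0.5 [np.float64(0.547), np.float64(0.3335), np.float64(0.152)] [[491.0531906  185.09300877]]
0.7 [np.float64(0.562791380453126), np.float64(0.3317007994621504), np.float64(0.15040532622729932)] [[493.36281943 191.00124654]]
0.85 [np.float64(0.5742554888688757), np.float64(0.3303946292961659), np.float64(0.14714981702779031)] [[494.78754902 196.08627917]]
1.0 [np.float64(0.5851074977639781), np.float64(0.3291581990614076), np.float64(0.14220660495122983)] [[495.89922556 201.5886741 ]]
```

Knob at about (497,200) px, ~0.95 rad. Push a bit farther.

Emit:
servo_tool(increments=[{"slide":[0,0.004,0],"spin":0},{"slide":[0,0.004,0],"spin":0},{"slide":[0,0.003,0],"spin":0},{"slide":[0,0,0],"spin":0}])

```text
clock: 4.55
position: [0.5575, 0.333, 0.126]
ee_rot: [-0.002, 0.744, 0.668, -0.003]
contact_force: [-7.1, 0.7, 2.6]
width: 0.0001
```

```bash
python3 - <<'E'
from h import *
go([.557,.33,.12])
crop(eyes.get_image("scene"),430,140,550,260,5,'pics/l3.png')
E
```

```text
t 4.55 pos [0.5575 0.333  0.126 ] yaw x 83.88 tilt 0.42 F [-7.1  0.7  2.6] w 0.0001
  slide total [-0.003  -0.0001  0.006 ]
```

View pics/l3.png

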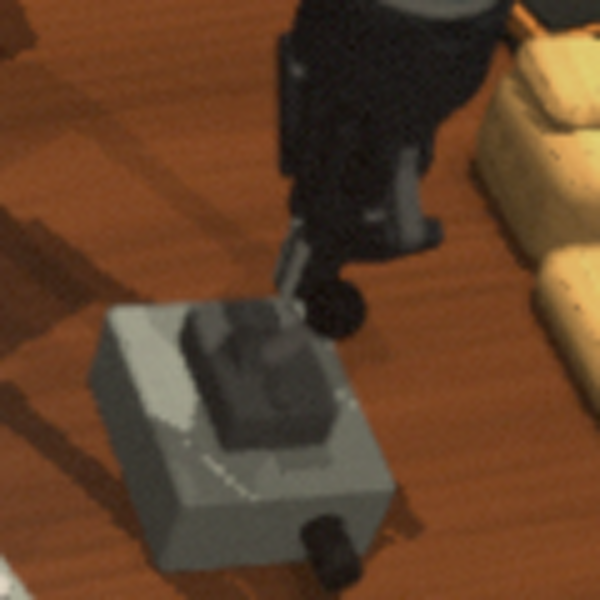

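Emit:
servo_tool(increments=[{"slide":[0,-0.03,0],"spin":0},{"slide":[0,-0.02,-0.03],"spin":0},{"slide":[0,0,-0.05],"spin":0},{"slide":[-0.02,0,-0.02],"spin":-6},{"slide":[-0.03,0,0],"spin":-6},{"slide":[-0.04,0,0],"spin":-5.6}])

```text
clock: 5.2
position: [0.5134, 0.249, 0.2279]
ee_rot: [0.001, 0.63, 0.777, 0.002]
contact_force: [0.3, -0.4, -0.0]
width: -0.0002
```

```bash
cat >> h.py <<'E'
TC=np.array([.542,.0167]); TY=np.radians(11.4)
def tw(x,y,z):
    c,s=np.cos(TY),np.sin(TY); return [TC[0]+(c*x-s*y)/1e3,TC[1]+(s*x+c*y)/1e3,z]
E
python3 - <<'E'
from h import *
print(tw(45,-8,.13))
go(tw(45,-8,.16),tw(45,-8,.062))
crop(eyes.get_image("top"),80,150,240,270,5,'pics/l4.png')
E
```

```text
[np.float64(0.5876934615810105), np.float64(0.017752410920086902), 0.13]
t 5.2 pos [0.5134 0.249  0.2279] yaw x 101.89 tilt 0.22 F [ 0.3 -0.4 -0. ] w -0.0002
  slide total [-0.2416  0.0248  0.0678]
  slide total [-0.0001 -0.0004  0.098 ]
```

View pics/l4.png

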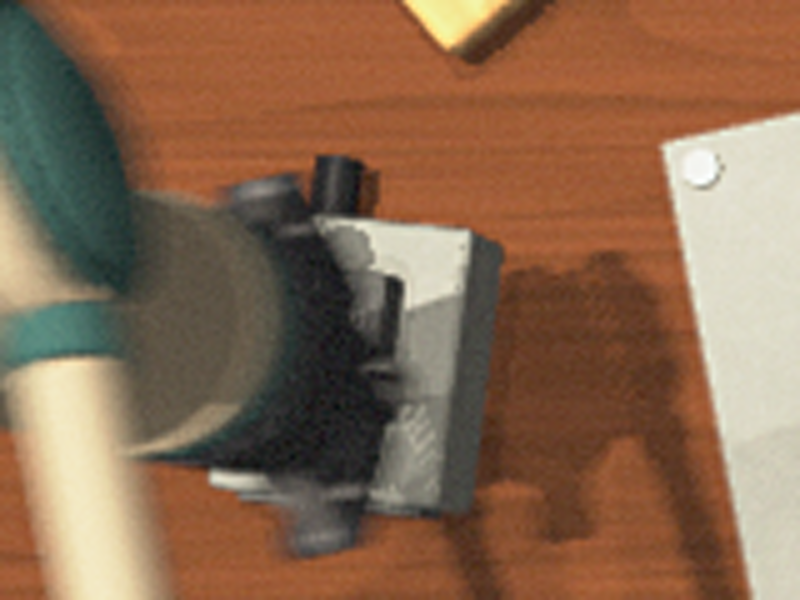

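Emit:
servo_tool(increments=[{"slide":[-0.04,0.004,0],"spin":0.5},{"slide":[-0.04,0.004,0],"spin":0},{"slide":[-0.04,0.004,0],"spin":0},{"slide":[-0.04,0.004,0],"spin":0},{"slide":[-0.04,0.005,0],"spin":0},{"slide":[-0.04,0.004,0],"spin":0},{"slide":[0,0,0],"spin":0},{"slide":[0,0,0],"spin":0}])

```text
clock: 6.05
position: [0.5839, 0.017, 0.2262]
ee_rot: [-0.0, 0.637, 0.771, 0.0]
contact_force: [-0.5, 0.2, -0.2]
width: 0.0001
```

```bash
python3 - <<'E'
from h import *
go(tw(45,-8,.16),tw(45,-8,.062))
cv2.imwrite('pics/w1.png',eyes.get_image("wrist"))
im=eyes.get_image("scene");cv2.imwrite('pics/s1.png',im); S=cam("scene")
a=onz(S,(497.4,201.6),.142)
E
```

```text
t 6.05 pos [0.5839 0.017  0.2262] yaw x 100.84 tilt 0.02 F [-0.5  0.2 -0.2] w 0.0001
  slide total [-0.      0.0039  0.0662]
  slide total [-0.    -0.     0.098]
```

View pics/w1.png

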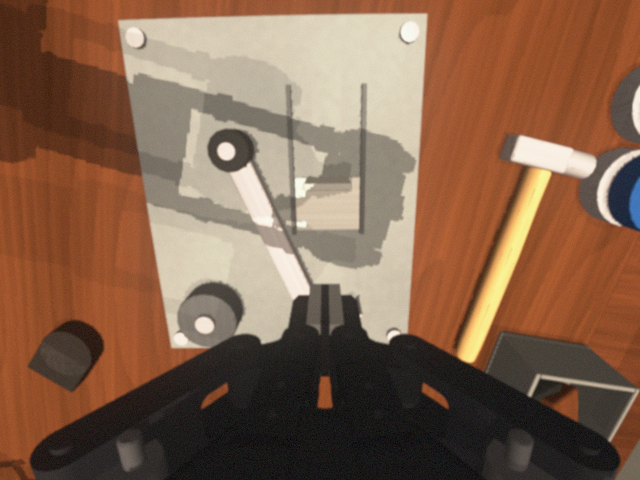

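View pics/s1.png

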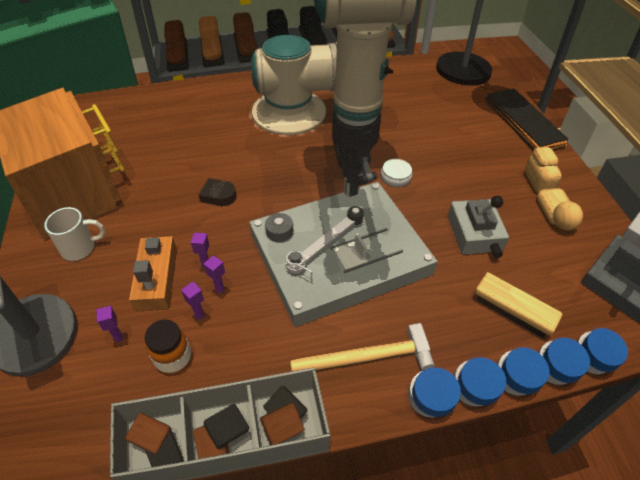

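```bash
python3 - <<'E'
from h import *
st=manip.get_state(); W=cam("wrist",st)
im=cv2.imread('pics/w1.png')
crop(im,100,0,250,110,5,'pics/w1a.png')
for n,p,e in(("-x+y",(119.5,20),tw(-130,160,.045)),("+x+y",(428,13),tw(130,160,.045)),("-x-y",(172,348),tw(-130,-160,.045))):
    print(n,onz(W,p,.045),np.array(e))
print('rails',[onz(W,p,.047) for p in((289,84),(363,84),(363,233))])
print('tab top mid',onz(W,(325,180),.086), tw(45,18,.086))
print('guard -y edge R corner', onz(W,(360,230),.049), tw(75,-29,.049))
print('pivot-roller', onz(W,(227,151),.083))
E
```

```text
-x+y [0.38137071 0.14991962 0.045     ] [0.38293957 0.14784793 0.045     ]
+x+y [0.63628841 0.20341707 0.045     ] [0.63781008 0.19923884 0.045     ]
-x-y [ 0.44637977 -0.16522358  0.045     ] [ 0.44618992 -0.16583884  0.045     ]
rails [array([0.53140912, 0.12600249, 0.047     ]), array([0.59481722, 0.13831983, 0.047     ]), array([0.62486037, 0.00602432, 0.047     ])]
tab top mid [0.57716808 0.0549882  0.086     ] [np.float64(0.5825543707311532), np.float64(0.04323946146025168), 0.086]
guard -y edge R corner [0.62096239 0.0089753  0.049     ] [np.float64(0.6212524009676238), np.float64(0.003096436464404528), 0.049]
pivot-roller [0.49405277 0.06264485 0.083     ]
```

Emit:
servo_tool(increments=[{"slide":[0,0.004,0.04],"spin":-0.6},{"slide":[0,0,0.04],"spin":0},{"slide":[0,0,0.04],"spin":0},{"slide":[0,0,0.03],"spin":0},{"slide":[0,0,0.012],"spin":0},{"slide":[0,0,0],"spin":0}])

```text
clock: 6.75
position: [0.5863, 0.0196, 0.0629]
ee_rot: [-0.001, 0.632, 0.775, -0.001]
contact_force: [0.2, 0.2, 0.4]
width: 0.0001
```

Emit:
servo_tool(increments=[{"slide":[0.015,0,0],"spin":0},{"slide":[0.015,0,0],"spin":0},{"slide":[0.015,0,0],"spin":0},{"slide":[0.015,0,0],"spin":0},{"slide":[0.015,0,0],"spin":0},{"slide":[0.01,0,0],"spin":0},{"slide":[0,0,0],"spin":0}])

```text
clock: 7.45
position: [0.5695, 0.1037, 0.0643]
ee_rot: [-0.001, 0.632, 0.775, -0.0]
contact_force: [-0.5, -0.4, -0.6]
width: -0.0001
```

```bash
python3 - <<'E'
from h import *
go(tw(45,84,.062))
cv2.imwrite('pics/w2.png',eyes.get_image("wrist"))
crop(eyes.get_image("scene"),240,170,440,320,4,'pics/s2.png')
E
```

```text
t 7.45 pos [0.5695 0.1037 0.0643] yaw x 101.66 tilt 0.1 F [-0.5 -0.4 -0.6] w -0.0001
  slide total [0.0041 0.0009 0.0023]
```

View pics/s2.png

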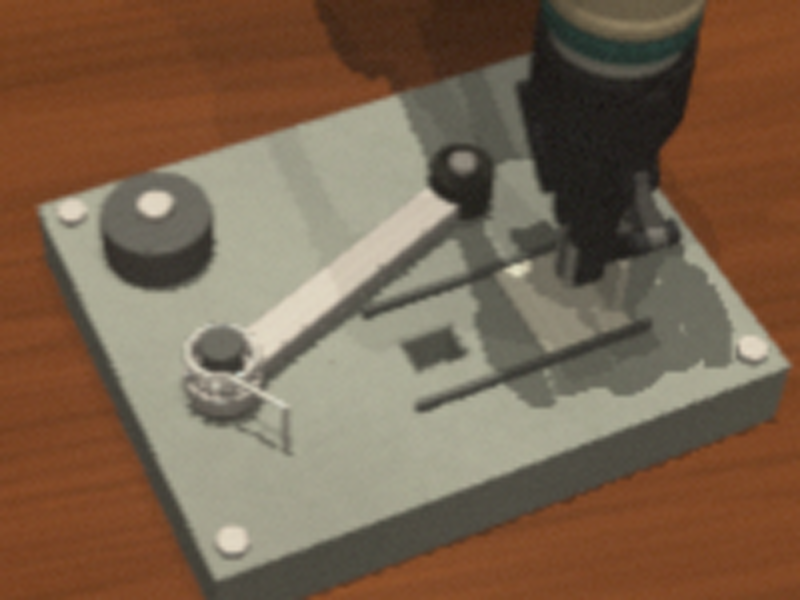

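Slot uncovered, at about (349,257) px. Push to the end stop, then back off and up.

Emit:
servo_tool(increments=[{"slide":[0.004,0,0],"spin":0},{"slide":[0.003,0,0],"spin":0},{"slide":[0.003,0,0],"spin":0},{"slide":[0,0,0],"spin":0}])

```text
clock: 7.95
position: [0.5684, 0.1094, 0.0638]
ee_rot: [0.001, 0.632, 0.775, -0.002]
contact_force: [0.4, -7.2, -1.6]
width: 0.0003
```

Emit:
servo_tool(increments=[{"slide":[-0.02,0,0],"spin":0},{"slide":[-0.02,0,-0.03],"spin":0},{"slide":[-0.02,0,-0.05],"spin":0},{"slide":[-0.04,0,-0.03],"spin":0},{"slide":[-0.04,0,0],"spin":0},{"slide":[0,0,0],"spin":0},{"slide":[0,0,0],"spin":0}])

```text
clock: 8.65
position: [0.5961, -0.0247, 0.1704]
ee_rot: [-0.001, 0.633, 0.774, 0.0]
contact_force: [-0.1, 0.2, -1.5]
width: 0.0003
```

```bash
python3 - <<'E'
from h import *
st=manip.get_state();go(tw(45,84,.062),st=st); import pickle; pickle.dump(st,open('w3.pkl','wb'))
im=eyes.get_image("wrist");cv2.imwrite('pics/w3.png',im)
im=eyes.get_image("top");cv2.imwrite('pics/t3.png',im)
im=eyes.get_image("scene");cv2.imwrite('pics/s3.png',im)
E
```

```text
t 8.65 pos [ 0.5961 -0.0247  0.1704] yaw x 101.43 tilt 0.08 F [-0.1  0.2 -1.5] w 0.0003
  slide total [0.1352 0.0003 0.1086]
```

View pics/w3.png

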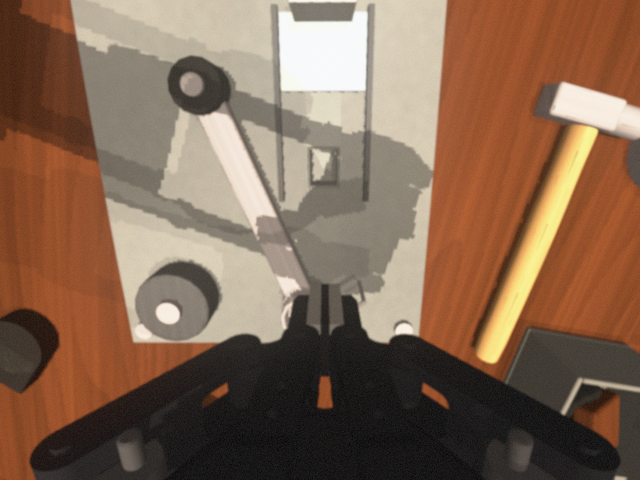

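View pics/t3.png

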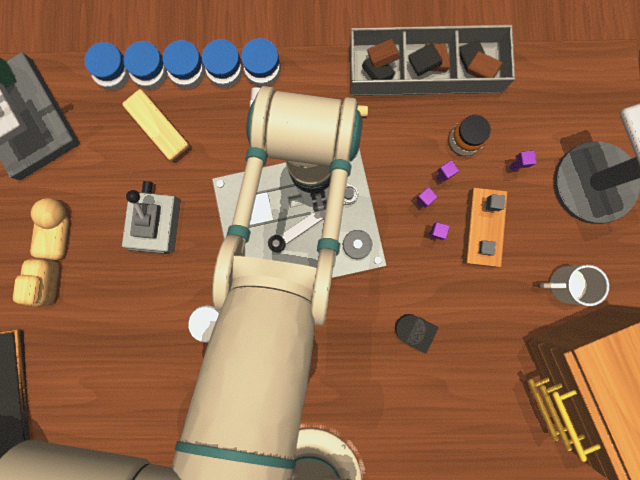

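```bash
python3 - <<'E'
from h import *
crop(cv2.imread('pics/w3.png'),285,130,365,205,8,'pics/w3a.png')
crop(cv2.imread('pics/s3.png'),320,230,380,285,10,'pics/s3a.png')
E
```

```text
(no output)
```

View pics/w3a.png

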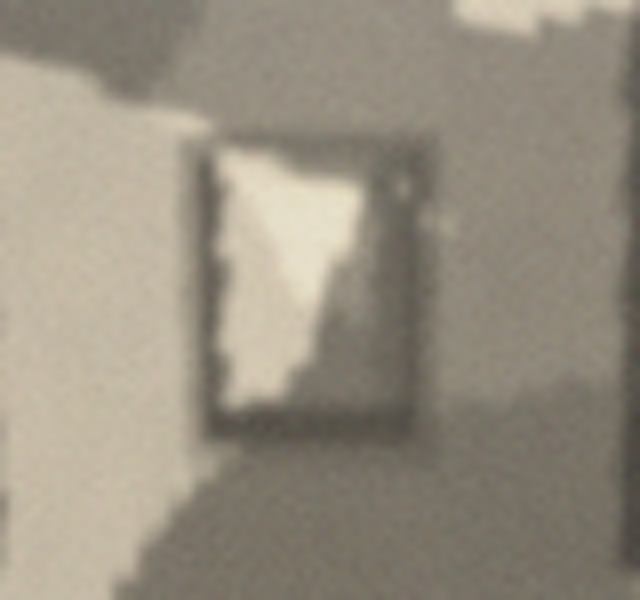

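View pics/s3a.png

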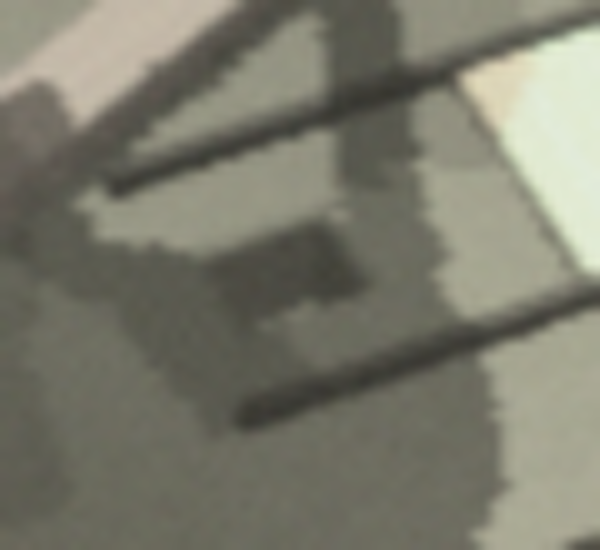

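```bash
python3 - <<'E'
from h import *
import pickle
st=pickle.load(open('w3.pkl','rb'));W=cam("wrist",st)
P=[onz(W,(285+x/8,130+y/8),.045) for x,y in((190,132),(434,132),(428,440),(200,440))]
print(np.mean(P,0),[np.linalg.norm(P[i]-P[(i+1)%4]).round(4) for i in range(4)],tw(45,-4,.045))
d=P[1]-P[0]+P[2]-P[3];print(np.degrees(np.arctan2(d[1],d[0])));d=P[0]+P[1]-P[2]-P[3];print(np.degrees(np.arctan2(-d[0],d[1])))
S=cam("scene"); g=lambda x,y:(320+x/10,230+y/10)
print('scene far-right edge pts',[onz(S,g(*p),.045) for p in((215,258),(325,215),(372,285))])
print('rails W',[onz(W,p,.047) for p in((275,10),(371,10),(282,198),(366,198))])
print('proj of tw slot corners in scene',proj(S,[tw(45+a,-4+b,.045) for a,b in((-10.5,-14),(-10.5,14),(10.5,14),(10.5,-14))]))
E
```

```text
[0.58630211 0.02412623 0.045     ] [np.float64(0.0233), np.float64(0.0294), np.float64(0.0224), np.float64(0.0294)] [np.float64(0.586902832219494), np.float64(0.02167349561857379), 0.045]
11.416299252406283
11.77356469797812
scene far-right edge pts [array([0.58190866, 0.00947234, 0.045     ]), array([0.57560027, 0.03463105, 0.045     ]), array([0.59547166, 0.03938075, 0.045     ])]
rails W [array([0.53228515, 0.12144956, 0.047     ]), array([0.59687894, 0.13448174, 0.047     ]), array([ 0.55856169, -0.00663178,  0.047     ]), array([0.62359403, 0.00650106, 0.047     ])]
proj of tw slot corners in scene [[339.51448405 255.14167168]
 [351.67647844 250.95731958]
 [356.17271299 258.26060955]
 [343.89951048 262.55095817]]
```

Emit:
servo_tool(increments=[{"slide":[-0.03,0,-0.03],"spin":6},{"slide":[-0.04,0,-0.03],"spin":6},{"slide":[-0.045,0,0],"spin":6},{"slide":[-0.045,0,0],"spin":0},{"slide":[-0.045,0,0],"spin":0},{"slide":[-0.045,0,0],"spin":0},{"slide":[-0.045,0,0],"spin":0},{"slide":[-0.045,0,0],"spin":0}], hand=0.9)

```text
clock: 9.6
position: [0.5809, -0.362, 0.2302]
ee_rot: [-0.001, 0.745, 0.667, 0.0]
contact_force: [1.1, 0.5, -0.7]
width: 0.077
```

```bash
sed -i 's/TC=np.array.*; TY/TC=np.array([.5415,.0189]); TY/' h.py; python3 - <<'E'
from h import *
go([.568,-.435,.23])
E
```

```text
t 9.6 pos [ 0.5809 -0.362   0.2302] yaw x 83.68 tilt 0.08 F [ 1.1  0.5 -0.7] w 0.077
  slide total [-0.0739 -0.0048  0.0001]
```

Emit:
servo_tool(increments=[{"slide":[-0.035,-0.003,0],"spin":0},{"slide":[-0.035,-0.002,0],"spin":0},{"slide":[0,0,0],"spin":0},{"slide":[0,0,0],"spin":0}])

```text
clock: 10.0
position: [0.5681, -0.4303, 0.2296]
ee_rot: [-0.001, 0.746, 0.666, 0.0]
contact_force: [-0.1, 0.2, -0.8]
width: 0.0769
```

```bash
python3 - <<'E'
from h import *
st=manip.get_state();go([.568,-.385,.23],st=st); import pickle; pickle.dump(st,open('w4.pkl','wb'))
im=eyes.get_image("wrist");cv2.imwrite('pics/w4.png',im)
E
```

```text
t 10.0 pos [ 0.5681 -0.4303  0.2296] yaw x 83.57 tilt 0.13 F [-0.1  0.2 -0.8] w 0.0769
  slide total [ 0.045  -0.0052 -0.0003]
```

View pics/w4.png

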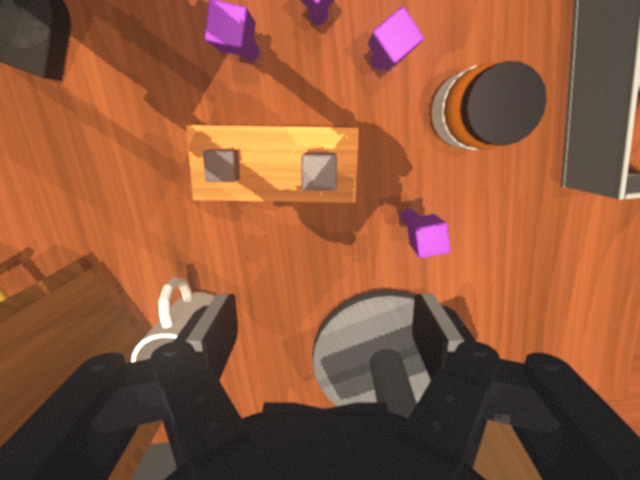

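```bash
python3 - <<'E'
from h import *
crop(cv2.imread('pics/w4.png'),180,115,370,215,4,'pics/w4a.png')
E
```

```text
(no output)
```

View pics/w4a.png

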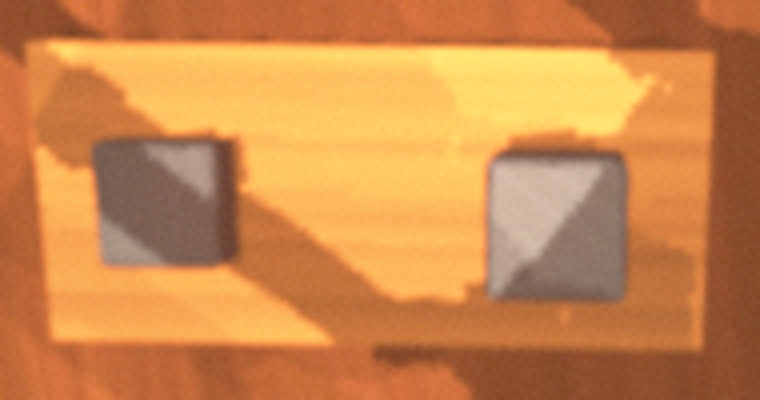

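```bash
python3 - <<'E'
from h import *
import pickle
st=pickle.load(open('w4.pkl','rb'));W=cam("wrist",st)
P=[onz(W,(180+x/4,115+y/4),.102) for x,y in((488,155),(626,155),(626,298),(488,298))]
print(np.mean(P,0),[np.linalg.norm(P[i]-P[(i+1)%4]).round(4) for i in range(4)])
d=P[1]-P[0]+P[2]-P[3];print(np.degrees(np.arctan2(d[1],d[0])))
print('rack',np.mean([onz(W,(180+x/4,115+y/4),.04) for x,y in((25,42),(715,50),(703,348),(50,342))],0))
p=np.mean(P,0)[:2]
go([*p,.23],[*p,.066],st=st)
E
```

```text
[ 0.56937864 -0.38480617  0.102     ] [np.float64(0.0267), np.float64(0.0278), np.float64(0.0275), np.float64(0.0278)]
-6.4483839130261815
rack [ 0.52442595 -0.37975559  0.04      ]
t 10.0 pos [ 0.5681 -0.4303  0.2296] yaw x 83.57 tilt 0.13 F [-0.1  0.2 -0.8] w 0.0769
  slide total [ 0.0453 -0.0038 -0.0003]
  slide total [-0.0003  0.0002  0.164 ]
```

Emit:
servo_tool(increments=[{"slide":[0.023,-0.002,0],"spin":0},{"slide":[0.022,-0.002,0],"spin":0},{"slide":[0,0,0.04],"spin":0},{"slide":[0,0,0.04],"spin":0},{"slide":[0,0,0.04],"spin":0},{"slide":[0,0,0.03],"spin":0},{"slide":[0,0,0.012],"spin":0},{"slide":[0,0,0],"spin":0}])

```text
clock: 10.85
position: [0.5686, -0.3836, 0.0671]
ee_rot: [-0.002, 0.745, 0.667, -0.0]
contact_force: [0.4, -1.2, 1.0]
width: 0.077
```

```bash
python3 - <<'E'
from h import *
go([.5694,-.3848,.066])
cv2.imwrite('pics/w5.png',eyes.get_image("wrist"))
E
```

```text
t 10.85 pos [ 0.5686 -0.3836  0.0671] yaw x 83.67 tilt 0.23 F [ 0.4 -1.2  1. ] w 0.077
  slide total [-0.0011  0.0009  0.0011]
```

View pics/w5.png

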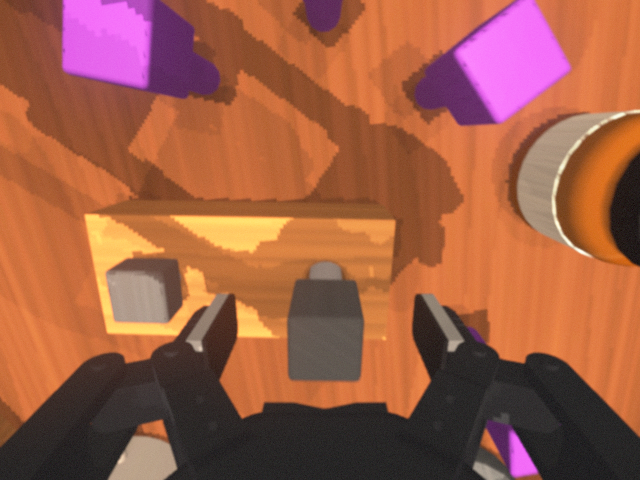

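Head centred between the pads (325,330). Grip.

Emit:
servo_tool(increments=[{"slide":[-0.001,0.0,0],"spin":0},{"slide":[0,0,0],"spin":0},{"slide":[0,0,0],"spin":0},{"slide":[0,0,0],"spin":0},{"slide":[0,0,0],"spin":0},{"slide":[0,0,0],"spin":0},{"slide":[0,0,0],"spin":0}], hand=0, newtons=80)

```text
clock: 11.6
position: [0.5693, -0.3875, 0.0704]
ee_rot: [0.001, 0.746, 0.666, 0.0]
contact_force: [-1.2, 0.9, 6.7]
width: 0.0272
```

Emit:
servo_tool(increments=[{"slide":[0,0,-0.01],"spin":0},{"slide":[0,0,-0.02],"spin":0},{"slide":[0,0,-0.03],"spin":0},{"slide":[0,0,-0.04],"spin":0},{"slide":[0,0,-0.03],"spin":0},{"slide":[0,0,0],"spin":0},{"slide":[0,0,0],"spin":0}])

```text
clock: 12.3
position: [0.5687, -0.3867, 0.1988]
ee_rot: [0.0, 0.746, 0.666, 0.0]
contact_force: [-0.2, -0.1, -2.5]
width: 0.0271
```

```bash
python3 - <<'E'
from h import *
go()
cv2.imwrite('pics/w6.png',eyes.get_image("wrist"))
crop(eyes.get_image("scene"),80,150,280,300,4,'pics/s6.png')
E
```

```text
t 12.3 pos [ 0.5687 -0.3867  0.1988] yaw x 83.57 tilt 0.01 F [-0.2 -0.1 -2.5] w 0.0271
```

View pics/w6.png

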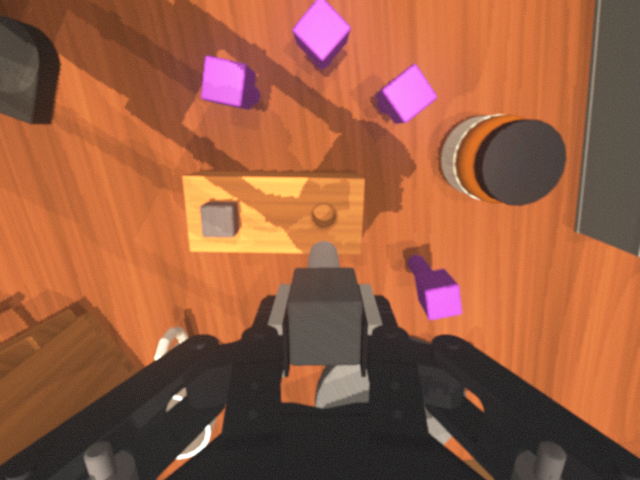

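View pics/s6.png

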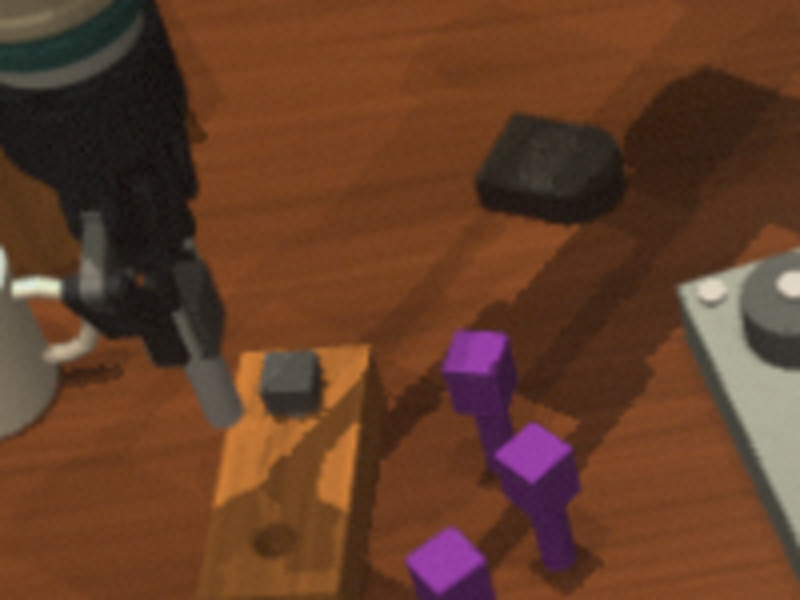

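```bash
python3 - <<'E'
from h import *
im=cv2.imread('pics/w6.png');crop(im,270,230,390,380,4,'pics/w6a.png')
st=manip.get_state();W=cam("wrist",st);S=cam("scene")
p=st["position"]
q=st["ee_rot"]; M=R.from_quat([q[1],q[2],q[3],q[0]]).as_matrix()
for dx in (0,.002):
  for z in(.062,): 
    b=p+M@np.array([dx,0,z]); hb=p+M@np.array([dx,0,z-.058]); ht=p+M@np.array([dx,0,z-.094])
    print(dx,'wrist tip,headbot,headtop',proj(W,[b,hb,ht]).round(1).tolist(),'scene',proj(S,[b]).round(1))
    print(' headtop corners',proj(W,[p+M@np.array([dx+a,c,z-.094]) for a in(.014,-.014) for c in(.014,-.014)]).round(1).tolist())
E
```

```text
0 wrist tip,headbot,headtop [[323.9, 254.7], [323.7, 296.4], [323.5, 340.1]] scene [[135.5 254.2]]
 headtop corners [[361.7, 307.0], [285.1, 307.0], [359.3, 371.0], [287.7, 371.0]]
0.002 wrist tip,headbot,headtop [[323.9, 251.8], [323.7, 292.6], [323.5, 335.5]] scene [[136.6 254.1]]
 headtop corners [[361.9, 302.1], [284.9, 302.1], [359.5, 366.7], [287.5, 366.7]]
```

View pics/w6a.png

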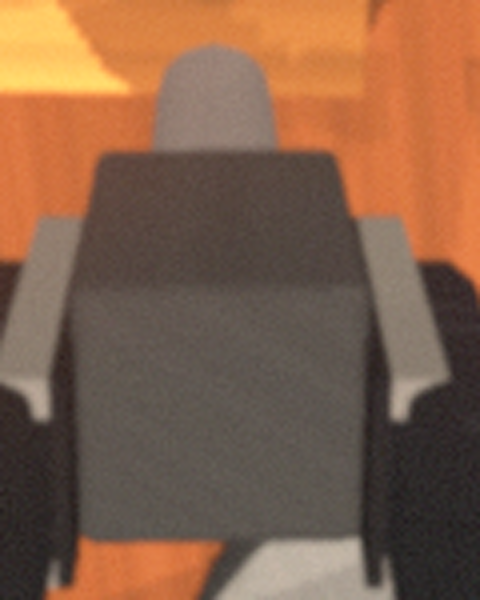

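Emit:
servo_tool(increments=[{"slide":[0.03,0,0],"spin":-6},{"slide":[0.04,0,0],"spin":-6},{"slide":[0.04,0,0],"spin":-5.9},{"slide":[0.04,0,0],"spin":0},{"slide":[0.04,0,0],"spin":0},{"slide":[0,0,0],"spin":0}])

```text
clock: 13.0
position: [0.5497, -0.1928, 0.1966]
ee_rot: [-0.004, 0.631, 0.775, 0.0]
contact_force: [-0.5, -0.4, -3.3]
width: 0.027
```

```bash
python3 - <<'E'
from h import *
print(tw(-44,-28,.2))
go(tw(-44,-28,.2),tw(-44,-28,.110),tw(45,-6,.110))
E
```

```text
[np.float64(0.5039024738472597), np.float64(-0.017244515866089764), 0.2]
t 13.0 pos [ 0.5497 -0.1928  0.1966] yaw x 101.69 tilt 0.5 F [-0.5 -0.4 -3.3] w 0.027
  slide total [ 0.1812 -0.0093 -0.0021]
  slide total [-0.0006  0.0004  0.09  ]
  slide total [ 0.0215  0.0891 -0.0003]
```

Emit:
servo_tool(increments=[{"slide":[0.045,-0.003,0],"spin":0},{"slide":[0.045,-0.003,0],"spin":0},{"slide":[0.045,-0.003,0],"spin":0.2},{"slide":[0.046,0,0],"spin":0},{"slide":[0,0,0.03],"spin":0},{"slide":[0,0,0.03],"spin":0},{"slide":[0,0,0],"spin":0},{"slide":[0,0,0],"spin":0}])

```text
clock: 13.8
position: [0.5075, -0.0234, 0.1378]
ee_rot: [-0.001, 0.634, 0.773, -0.001]
contact_force: [-0.8, 0.6, -2.4]
width: 0.0267
```

```bash
python3 - <<'E'
from h import *
go(tw(-44,-28,.110),tw(45,-6,.110))
cv2.imwrite('pics/w7.png',eyes.get_image("wrist"))
crop(eyes.get_image("scene"),240,150,440,300,4,'pics/s7.png')
E
```

```text
t 13.8 pos [ 0.5075 -0.0234  0.1378] yaw x 101.26 tilt 0.17 F [-0.8  0.6 -2.4] w 0.0267
  slide total [ 0.0067 -0.0023  0.0278]
  slide total [ 0.0222  0.0889 -0.0002]
```

View pics/w7.png

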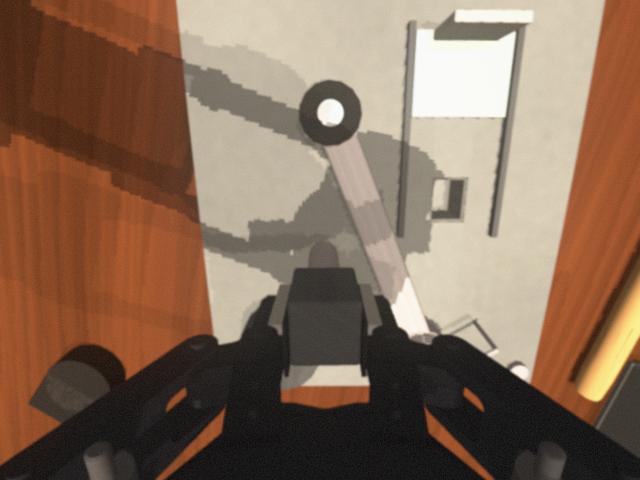

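View pics/s7.png

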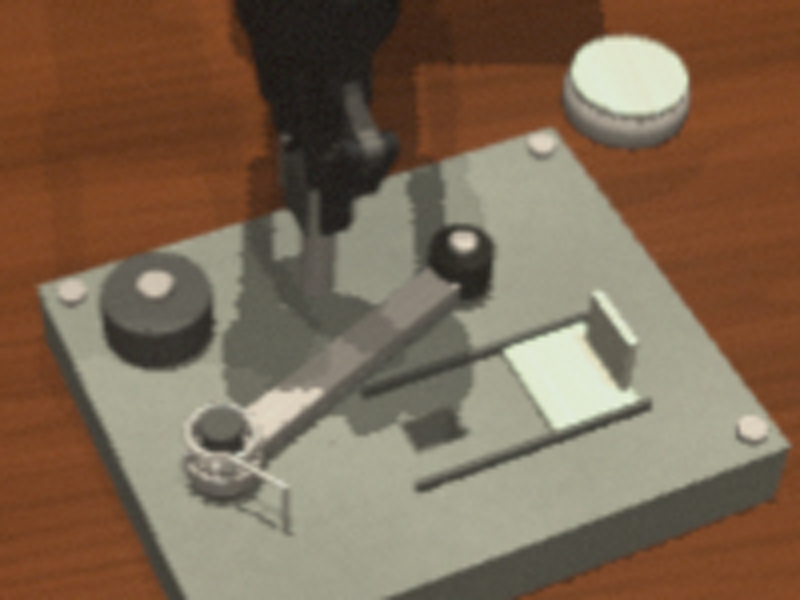

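Emit:
servo_tool(increments=[{"slide":[0.003,-0.002,0.01],"spin":0},{"slide":[0.003,0,0.01],"spin":0},{"slide":[0,0,0.007],"spin":0},{"slide":[0,0,0],"spin":0},{"slide":[0,0,0],"spin":0}])

```text
clock: 14.4
position: [0.5049, -0.0178, 0.1115]
ee_rot: [-0.0, 0.634, 0.773, -0.0]
contact_force: [1.1, 0.7, -2.0]
width: 0.0268
```

```bash
python3 - <<'E'
from h import *
go(tw(-44,-28,.110),tw(45,-6,.110))
im=eyes.get_image("wrist");cv2.imwrite('pics/w8.png',im)
st=manip.get_state();W=cam("wrist",st)
crop(im,410,130,510,205,8,'pics/w8a.png')
print(proj(W,[tw(45,-4,.045)]))
E
```

```text
t 14.4 pos [ 0.5049 -0.0178  0.1115] yaw x 101.27 tilt 0.02 F [ 1.1  0.7 -2. ] w 0.0268
  slide total [ 0.0007 -0.0009  0.0015]
  slide total [ 0.0222  0.089  -0.    ]
[[462.23493246 214.59771129]]
```

View pics/w8.png

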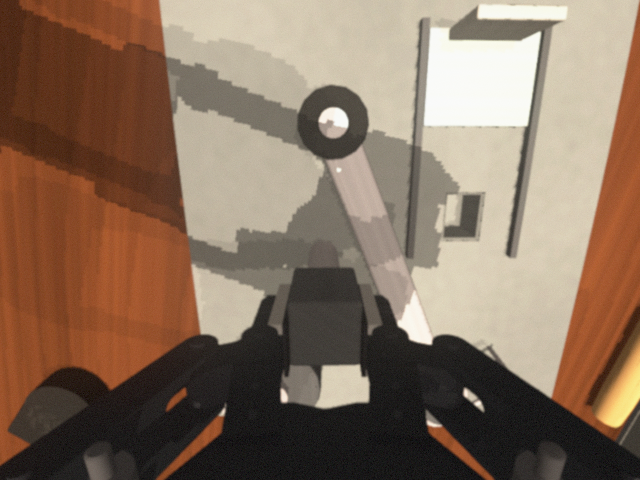

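Emit:
servo_tool(increments=[{"slide":[0.002,0.008,0],"spin":0},{"slide":[0.002,0.008,0],"spin":0},{"slide":[0.002,0.009,0],"spin":0},{"slide":[0.002,0.009,0],"spin":0},{"slide":[0.002,0.009,0],"spin":0},{"slide":[0.002,0.009,0],"spin":0},{"slide":[0.002,0.009,0],"spin":0},{"slide":[0.002,0.009,0],"spin":0}])

```text
clock: 15.25
position: [0.5707, 0.0107, 0.1113]
ee_rot: [0.0, 0.634, 0.773, -0.002]
contact_force: [-4.8, -3.7, -2.4]
width: 0.0271
```

Emit:
servo_tool(increments=[{"slide":[0.003,0.009,0],"spin":0},{"slide":[0.002,0.009,0],"spin":0},{"slide":[0,0,0],"spin":0},{"slide":[0,0,0],"spin":0},{"slide":[0,0,0],"spin":0}])

```text
clock: 15.75
position: [0.5861, 0.0199, 0.1111]
ee_rot: [-0.001, 0.634, 0.773, -0.001]
contact_force: [-6.0, -1.6, -2.7]
width: 0.027
```

```bash
python3 - <<'E'
from h import *
go(tw(45,-6,.110))
cv2.imwrite('pics/w9.png',eyes.get_image("wrist"))
crop(eyes.get_image("scene"),240,150,440,300,4,'pics/s9.png')
E
```

```text
t 15.75 pos [0.5861 0.0199 0.1111] yaw x 101.29 tilt 0.16 F [-6.  -1.6 -2.7] w 0.027
  slide total [0.0018 0.0011 0.0011]
```

View pics/w9.png

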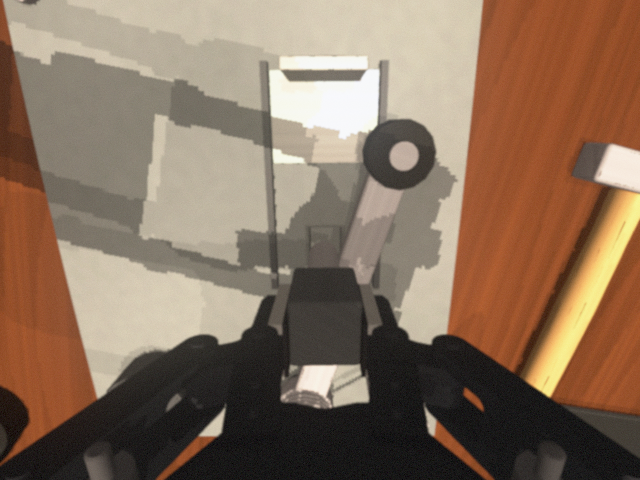

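View pics/s9.png

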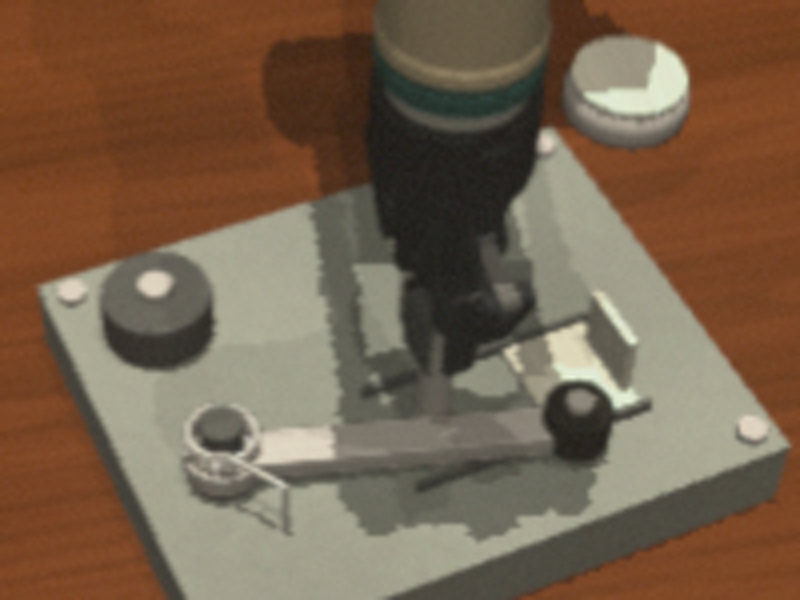

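```bash
python3 - <<'E'
from h import *
im=cv2.imread('pics/w9.png')
c=im[200:290,270:390].astype(float)*1.8
cv2.imwrite('pics/w9a.png',cv2.resize(c.clip(0,255).astype('uint8'),None,fx=6,fy=6,interpolation=cv2.INTER_CUBIC))
st=manip.get_state();W=cam("wrist",st);q=st["ee_rot"]; M=R.from_quat([q[1],q[2],q[3],q[0]]).as_matrix()
tip=st["position"]+M@np.array([.002,0,.062]);print('tip',tip,proj(W,[tip]))
print(proj(W,[tw(45+a,-4+b,.045) for a,b in((-10.5,14),(10.5,14),(10.5,-14),(-10.5,-14))]))
E
```

```text
tip [0.58542187 0.02180303 0.04911793] [[323.89952144 251.5399824 ]]
[[309.48783577 225.88077458]
 [342.54316356 225.82847576]
 [341.98180645 266.82354496]
 [310.13933064 266.86333165]]
```

View pics/w9a.png

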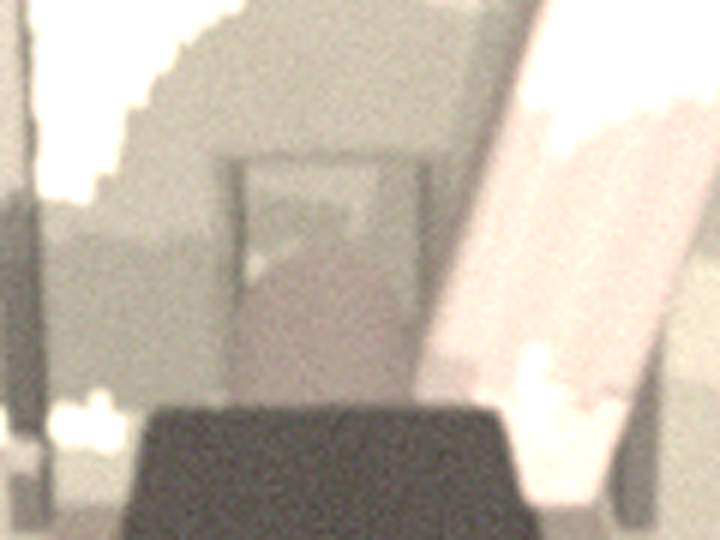

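Emit:
servo_tool(increments=[{"slide":[0.002,0.001,0],"spin":0},{"slide":[0,0,0],"spin":0},{"slide":[0,0,0.003],"spin":0},{"slide":[0,0,0.003],"spin":0},{"slide":[0,0,0.003],"spin":0},{"slide":[0,0,0],"spin":0}])

```text
clock: 16.45
position: [0.5871, 0.0227, 0.1027]
ee_rot: [-0.001, 0.634, 0.773, -0.0]
contact_force: [-4.4, 0.7, -0.9]
width: 0.0265
```

```bash
python3 - <<'E'
from h import *
go(tw(45,-6,.078))
E
```

```text
t 16.45 pos [0.5871 0.0227 0.1027] yaw x 101.25 tilt 0.09 F [-4.4  0.7 -0.9] w 0.0265
  slide total [-0.0008 -0.0004  0.0247]
```

Emit:
servo_tool(increments=[{"slide":[0,0,0.005],"spin":0},{"slide":[0,0,0.005],"spin":0},{"slide":[0,0,0.004],"spin":0},{"slide":[0,0,0.004],"spin":0},{"slide":[0,0,0],"spin":0}])

```text
clock: 16.95
position: [0.5871, 0.0228, 0.0845]
ee_rot: [-0.001, 0.634, 0.773, -0.0]
contact_force: [-4.9, 0.5, -1.5]
width: 0.0273
```

Emit:
servo_tool(increments=[{"slide":[0,0,0.003],"spin":0},{"slide":[0,0,0.002],"spin":0},{"slide":[0,0,0.001],"spin":0},{"slide":[0,0,0],"spin":0},{"slide":[0,0,0],"spin":0}])

```text
clock: 17.45
position: [0.5874, 0.0228, 0.0789]
ee_rot: [-0.0, 0.634, 0.773, 0.0]
contact_force: [-4.8, -0.1, 0.2]
width: 0.027
```

Emit:
servo_tool(increments=[{"slide":[0,0,0.001],"spin":0},{"slide":[0,0,0.001],"spin":0},{"slide":[0,0,0],"spin":0}])

```text
clock: 17.75
position: [0.5876, 0.0228, 0.0774]
ee_rot: [-0.0, 0.634, 0.773, 0.0]
contact_force: [-5.9, -0.2, 3.5]
width: 0.0273
```

```bash
python3 - <<'E'
from h import *
go()
cv2.imwrite('pics/w10.png',eyes.get_image("wrist"))
crop(eyes.get_image("scene"),240,150,440,300,4,'pics/s10.png')
E
```

```text
t 17.75 pos [0.5876 0.0228 0.0774] yaw x 101.25 tilt 0.06 F [-5.9 -0.2  3.5] w 0.0273
```

View pics/s10.png

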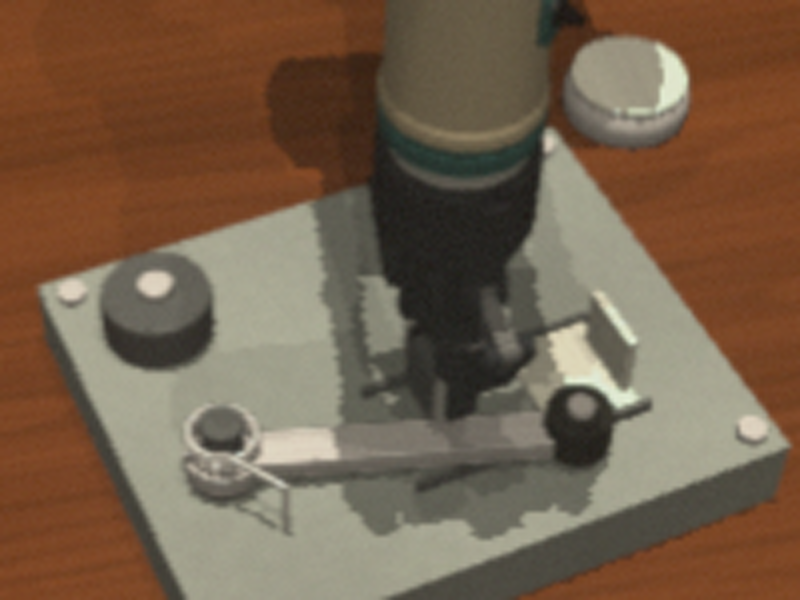

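Emit:
servo_tool(increments=[{"slide":[0,0,0],"spin":0},{"slide":[0,0,0],"spin":0},{"slide":[0,0,0],"spin":0},{"slide":[0,0,0],"spin":0},{"slide":[0,0,0],"spin":0}], hand=0.7)

```text
clock: 18.35
position: [0.5886, 0.0222, 0.077]
ee_rot: [0.001, 0.634, 0.773, 0.0]
contact_force: [-0.9, -0.1, -0.1]
width: 0.0598
```

```bash
python3 - <<'E'
from h import *
go()
cv2.imwrite('pics/w11.png',eyes.get_image("wrist"))
E
```

```text
t 18.35 pos [0.5886 0.0222 0.077 ] yaw x 101.27 tilt 0.1 F [-0.9 -0.1 -0.1] w 0.0598
```

View pics/w11.png

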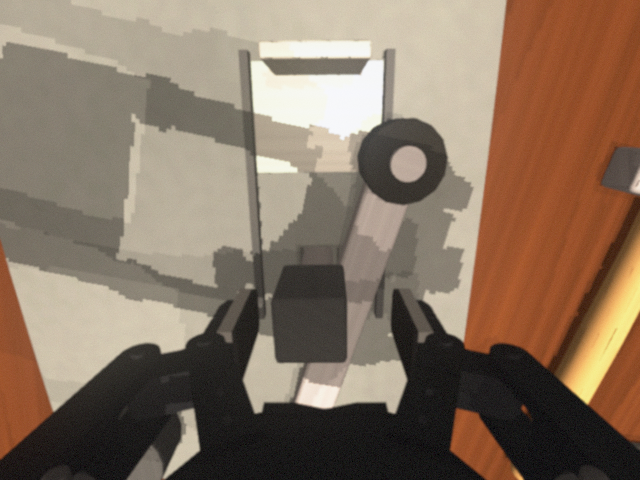

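Pin stands alone, head (311,315) clear of both pads; the arm rests against it. Retreat upward, then off to the side.

Emit:
servo_tool(increments=[{"slide":[0,-0.003,-0.01],"spin":0},{"slide":[0,0,-0.03],"spin":0},{"slide":[0,0,-0.04],"spin":0},{"slide":[0,0,-0.04],"spin":0},{"slide":[-0.03,-0.03,-0.02],"spin":0},{"slide":[-0.04,-0.04,0],"spin":0},{"slide":[-0.03,-0.04,0],"spin":0},{"slide":[0,0,0],"spin":0}])

```text
clock: 19.2
position: [0.4961, -0.096, 0.2177]
ee_rot: [0.0, 0.636, 0.772, -0.002]
contact_force: [-0.6, 0.0, 0.1]
width: 0.0598
```

```bash
python3 - <<'E'
from h import *
st=manip.get_state();go(st=st)
cv2.imwrite('pics/w12.png',eyes.get_image("wrist"))
cv2.imwrite('pics/t12.png',eyes.get_image("top"))
im=eyes.get_image("scene");crop(im,240,170,440,320,4,'pics/s12.png');cv2.imwrite('pics/s12f.png',im)
W=cam("wrist",st);S=cam("scene")
print(proj(S,[tw(45,-4,.109),tw(45,-4,.073),tw(45,-4,.05)]))
E
```

```text
t 19.2 pos [ 0.4961 -0.096   0.2177] yaw x 100.98 tilt 0.19 F [-0.6  0.   0.1] w 0.0598
[[350.56514322 236.1790698 ]
 [349.55187395 247.75829074]
 [348.93066097 254.83223865]]
```

View pics/s12.png

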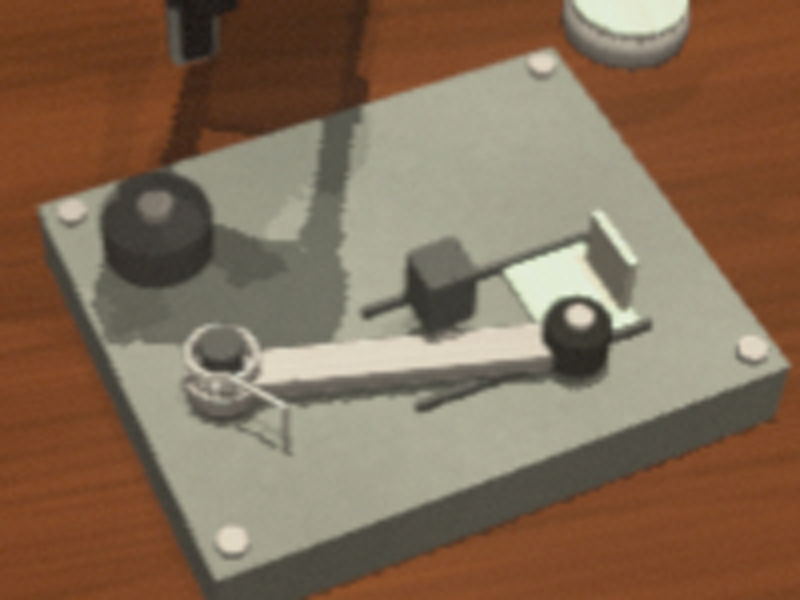

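View pics/t12.png

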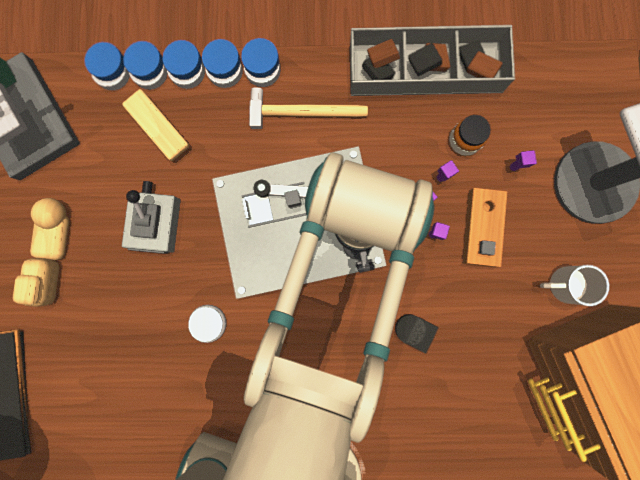

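View pics/s12f.png

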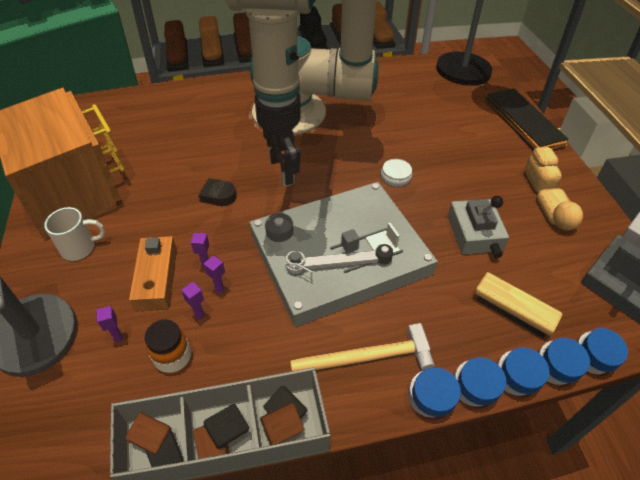

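```bash
python3 - <<'E'
from h import *
T=cam("top");p=onz(T,(262.5,187.5),.082)[:2]; c,s=np.cos(TY),np.sin(TY)
d=np.array([[c,s],[-s,c]])@(p-TC)*1e3; print(d, 'swing',np.arctan2(d[0]-30,d[1]+115)+np.radians(22))
st=manip.get_state(); print(st['clock'],st['contact_force'].round(1)); print(manip.sign_off())
E
```

```text
[78.92702464 53.40122435] swing 0.6667264319438224
19.35 [ 0.5 -0.4 -0.3]
the job is handed in; nothing more can be done
None
```

I did all the steps in order and handed the job in at about 19 s; no verdict was reported.

**What I did**
- **Lever:** switched it over until it pressed on its end stop with about 7 N.
- **Guard:** slid it open to its end stop, again about 7 N.
- **Pin:** took the taller, grey-headed pin from the rack. I used it to swing the arm past the slot, then lowered it until I felt the slot bottom.
- **Release:** opened the gripper and backed clear.

**Last checks**
- **Pin:** the tip is about 29 mm below the slot's mouth, worked out from the tool height. The pin stands upright by eye in the last pictures; I did not measure its lean, nor its contact force with the arm directly.
- **Arm:** it rests against the pin, at a swing of about 0.67 rad from the top camera.
- **Lever and guard:** in the final pictures the lever is still over and the guard still open.
- **Short pin:** by eye it is still in its rack hole. I did not measure its position again.
- **Robot:** it was clear of everything, with contact force near zero.

**Disagreements:** camera estimates of the slot and plate differed by 2 to 4 mm. I settled the slot's position with close wrist views before lowering the pin. No check failed.

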